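Couple a repaired gearmotor to the test brake

ROBOT

A 6-joint arm with a two-finger parallel gripper is mounted at the origin on the work surface. World frame = base frame: x ahead of the robot, y to its left, z up, the work surface at z = 0. Lengths are in m, angles in degrees, forces in N, time in s.
With the tool pointing down it reaches from about 0.3 to 0.825 m from the base axis. Payload 5.4 kg.
Tool frame: the origin (TCP) lies between the finger pads; the fingertips stand 14 mm ahead of it and the grasp point (between the pads) lies 5 mm behind it; z points along the fingers, y is the line along which they close (so a half turn about z gives the same grasp; the last joint's range is limited). The gripper opens to 92 mm and grips with 3 to 60 N. Pads are 20 mm wide; open, the fingers measure 128 mm over their backs; the gripper's body (75 mm by 189 mm) begins 69 mm behind the grasp point.
Start: joints at [52.993, 9.076, 91.501, -0, 79.423, -12.038], TCP at [0.243, 0.521, 0.229] pointing down, gripper open.
Joint ranges: [-166.64, 166.64], [-54.1, 131.32], [10.49, 154.53], [-73.88, 253.88], [9.74, 151.15], [-171.62, 171.62]. Speed limits (degrees/s): [147.25, 147.25, 180, 180, 180, 180].

INTERFACE

Orientations are given as a 3x3 rotation matrix whose columns are the frame's x, y, z axes.
In Python, from plant import r gives the robot as it stands.
- The arm moves only by the tool servo_tool, never from a script. Its argument "plan" is one flat list of numbers, 5 for each row, row after row: the finger opening in mm, from 0 to 91.9, then the shift along the tool's x, y, z in mm, then the turn about the tool's z in degrees. A call has 1 to 10 rows; each row shifts and turns the commanded pose from where the row before left it, along the tool's axes as they then stand; what a row does not reach is not made up. A row lasts 1/8 s, in which the tool goes at most 62.5 mm and 10.7 degrees, less where a joint would pass 70% of its speed; a pose out of reach is approached as far as the arm can. A call is refused whole if a number of a shift passes 62.5 or a number of a turn 10.7, either way. A call with a gripper value outside its range is refused whole. The fingers move at their own pace and stop on an object; "squeeze" is the grip in N (left out, the last holds). Time passes only in rows, so rows that do not move let the fingers close. It gives the time, the measured TCP pose, the force, the opening and the grip force at its end, in the units of the state.
- r.get_state(): the state, without advancing time (a new reading comes with each control period).
- r.read_camera(name): name is "side" or "top"; returns the picture (384x512x3 uint8, blue, green, red); there is no depth.
- r.calibration(name): a dict with "fx", "fy", "cx", "cy" (pixels), "extrinsics" (4x4, takes a point from camera to world coordinates). Camera axes: x right, y up, looking along -z (the intrinsics and any distortion apply to the point x, -y, -z); pixel columns grow to the right and rows downward; lengths in m; the calibration is good to about 2 mm. A picture is of the moment at which its call begins. calibration takes no time and is no camera call.
- r.finish_job(): hands the job in; it is judged then, once.
The state is a dict: "clock": time; "q": joint angles; "joint_velocities": joint speeds; "joint_efforts": joint torques, N m; "position": TCP position; "tcp_rot": TCP orientation; "ft_force": force on the tool from outside, world axes, zero at the start; "wrist_torque": the same for the moment, N m; "width": finger opening in m; "finger_force": force on a finger pad.
Only numpy, scipy, OpenCV 4.12 (cv2) and the standard library are available. Lean on these libraries where they do the work, as an engineer would, in place of code of your own. Each camera call takes 0.05 s, during which the arm holds its last target. There are 200 camera calls.

TASK

Couple the gearmotor to the test brake: turn the brake's red-knobbed handwheel until the slots in its hub line up with the splines on the motor's shaft, then push the motor carriage along its rails fully home, so that both spring clips ride over its brass catches and snap down behind them. Do not knock the other things on the bench about.

Things in the scene. Friction and masses are not known exactly. Their poses are not given: they have to be found in the camera images.
- rig: Motor test rig fixed to the bench, base plate 335 x 150 x 12 mm. Origin on the bench under the shaft line. x runs along the shaft from motor carriage to brake (the push direction), z up; shaft line at y 0, z 85 mm. Finned black brake (90 mm across) at x 90 to 140. Motor can reaches y -117. Nothing is higher than 121 mm but the brake (130) and handwheel (161).
- handwheel (a joint): Angle q (rad) of the brake shaft, handwheel and slotted hub about rig x, right-handed; turns all round, light drag (0.08 N m), stays where left. Four 9 mm rod arms at right angles end in red balls, 22 mm diameter: ball k = 0..3 centred at rig y = -65 sin(q + k pi/2), z = 85 + 65 cos(q + k pi/2) mm.
- wheel_centre (a point): Centre of the handwheel, on the shaft axis in the plane of the four arms and balls.
- hub_mouth (a point): Centre of the open mouth of the brake's steel hub, on the shaft axis, facing the motor (rig x +35 mm). The hub is 68 mm across, with four open slots 16 mm wide and 38 mm deep that lie in the same four directions as the handwheel's arms.
- motor_shaft (a joint): Angle (rad) of the motor's splined shaft, same axis and sense; held fast by its worm gear. Four brass splines at right angles, 12 mm wide, noses rounded, reach 29 mm from the axis; one points straight up at 0. They enter the hub's slots when handwheel and motor_shaft agree, give or take quarter turns, within about 0.15 rad; once in, they turn the hub the last bit.
- carriage (a joint): Travel (m) of the motor carriage towards the brake: 0 at the outer end, 0.085 fully home on the hard stop. About 2 N of drag; it cannot lift or tip. Splines meet the hub at 0.050; from 0.053 the clips are lifted (some 5 to 8 N of push) and they have snapped down by 0.080.
- handle (a point): Middle of the carriage's black handle bar: a round bar of 12 mm diameter, 100 mm wide across the rails (along rig y), 100 mm above the bench, with 34 mm free between it and the blue gearbox. Push it towards the brake from behind.
- clip_near (a joint): Lift (rad) of the copper-coloured leaf clip, 16 mm wide, on the rig's +y side beside the hub: 0 down, about 0.11 as it rides over the sloped brass catch on the carriage's front tongue (it lifts 6 mm), 0 again behind it.
- clip_far (a joint): Lift (rad) of the copper-coloured leaf clip, 16 mm wide, on the rig's -y side beside the hub: 0 down, about 0.11 as it rides over the sloped brass catch on the carriage's front tongue (it lifts 6 mm), 0 again behind it.
- screwdriver: Bystander: blue screwdriver 190 mm long lying on the bench beside the rig.
- cutters: Bystander: blue-handled side cutters, 150 mm long, 16 mm high, lying beside the rig.
- solder_reel: Bystander: grey solder reel, 66 mm across, 45 mm high, standing beside the brake.
- tape_roll: Bystander: amber tape roll, 84 mm across, 24 mm high, lying on the bench.
- solvent_bottle: Bystander: white bottle, 60 mm across, 130 mm high, standing on the bench.
- multimeter: Bystander: orange multimeter, 185 x 88 x 46 mm, lying on the bench.

How it is judged:
By the outcome, as a careful person would: the job done as asked, in the order asked, and still so for the second after the job is handed in, with the robot touching nothing.
It also fails if it takes over 51 s, if anything falls off the work surface, if the arm or the gripper's body presses on something with over 40 N, if the wrist force passes 120 N, or if a joint passes its speed limit or range.

## Working session

There is one attempt and no reset: what is moved stays moved. The work goes in short steps, Python scripts to look and compute and a tool call to move; the robot and the scene stay as the last step left them, time stands still between calls to the robot, and variables do not carry over. Pictures are saved under pics/ and viewed, at most 10 in all, crops included, and the job is handed in when it is done.

Besides the shell and the picture viewer there is one more tool, called after "Call:" as name(argument=value, ...) on one line, values as JSON. servo_tool: Moves the arm, as the interface text tells. Its arguments: {"type":"object","properties":{"plan":{"type":"array"},"squeeze":{"type":"number"}},"required":["plan"]}

```bash
mkdir -p pics
python3 - <<'E'
from plant import r
import cv2,numpy as np
np.set_printoptions(precision=4,suppress=True)
for n in("side","top"):
    cv2.imwrite(f"pics/{n}0.png",cv2.resize(r.read_camera(n),(800,600),interpolation=cv2.INTER_CUBIC))
    c=r.calibration(n);print(n,{k:v for k,v in c.items()})
s=r.get_state();print(s)
E
```

```text
side {'fx': 428.21736520122226, 'fy': 428.21736520122226, 'cx': 263.3754134194684, 'cy': 191.95880290036354, 'extrinsics': array([[ 0.8926,  0.3002, -0.3365,  0.1983],
       [-0.4507,  0.569 , -0.6878, -0.7841],
       [-0.015 ,  0.7655,  0.6432,  0.7984],
       [ 0.    ,  0.    ,  0.    ,  1.    ]])}
top {'fx': 357.20932089321497, 'fy': 357.20932089321497, 'cx': 254.30927204820156, 'cy': 191.9769669129263, 'extrinsics': array([[ 0.0252,  0.9975, -0.0667,  0.4804],
       [-0.9997,  0.0256,  0.0053, -0.0198],
       [ 0.007 ,  0.0665,  0.9978,  1.2803],
       [ 0.    ,  0.    ,  0.    ,  1.    ]])}
{'clock': 0.1, 'q': array([ 52.993 ,   9.108 ,  91.564 ,  -0.0012,  79.4233, -12.038 ]), 'joint_velocities': array([ 0.0402, -0.0838, -0.2741,  0.0667, -0.1023, -0.0967]), 'joint_efforts': array([  0.0011, -38.6508, -32.2958,   0.0703,   0.034 ,  -0.    ]), 'position': array([0.2424, 0.5208, 0.2277]), 'tcp_rot': array([[-0.9065,  0.4221, -0.001 ],
       [ 0.4221,  0.9065, -0.0013],
       [ 0.0003, -0.0016, -1.    ]]), 'ft_force': array([-0.3521, -0.2394, -0.067 ]), 'wrist_torque': array([-0.0255,  0.0437,  0.0387]), 'finger_force': 0.0, 'width': 0.0920266583669989}
```

View pics/side0.png

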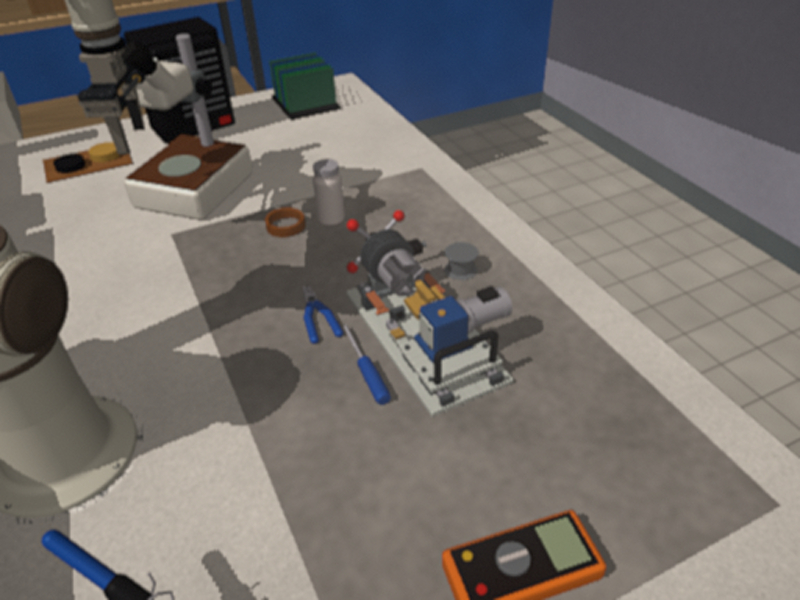

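View pics/top0.png

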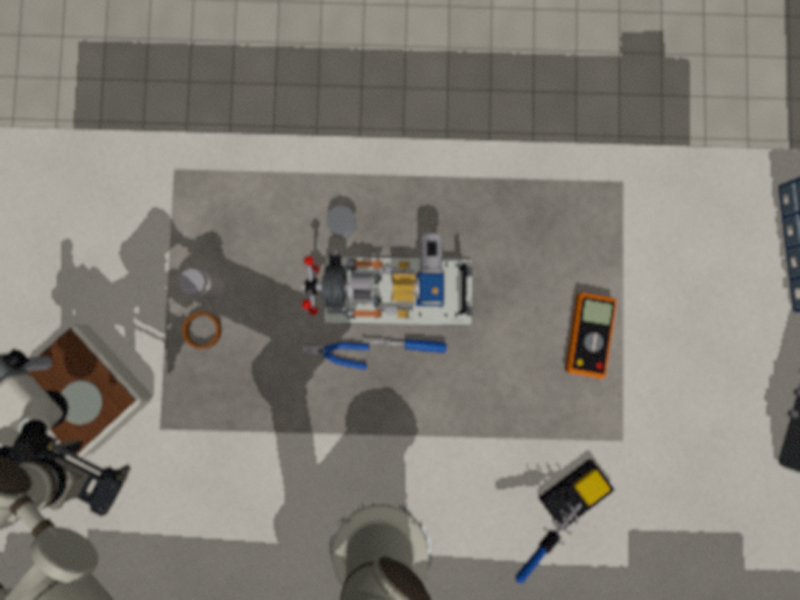

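Side view: rig runs from the near right (handle, ~465,345) to the far left (wheel, ~385,240). Top view: rig x points left (world +y), wheel at ~(310,285), handle at ~(465,290). Now enlarged crops.

Run:
```python
from plant import r
import cv2
def crop(n,x0,y0,w,h,s,f):
    im=r.read_camera(n)[y0:y0+h,x0:x0+w]
    im=cv2.resize(im,None,fx=s,fy=s,interpolation=cv2.INTER_CUBIC)
    for i in range(0,w,10): cv2.line(im,(i*s,0),(i*s,4 if i%50 else 12),(0,255,255),1)
    for i in range(0,h,10): cv2.line(im,(0,i*s),(4 if i%50 else 12,i*s),(0,255,255),1)
    cv2.imwrite(f,im)
crop("side",215,130,120,90,6,"pics/s1.png")
crop("side",215,180,120,90,6,"pics/s1b.png")
crop("top",185,130,130,90,6,"pics/t1.png")
```

```text
(no output)
```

View pics/s1.png

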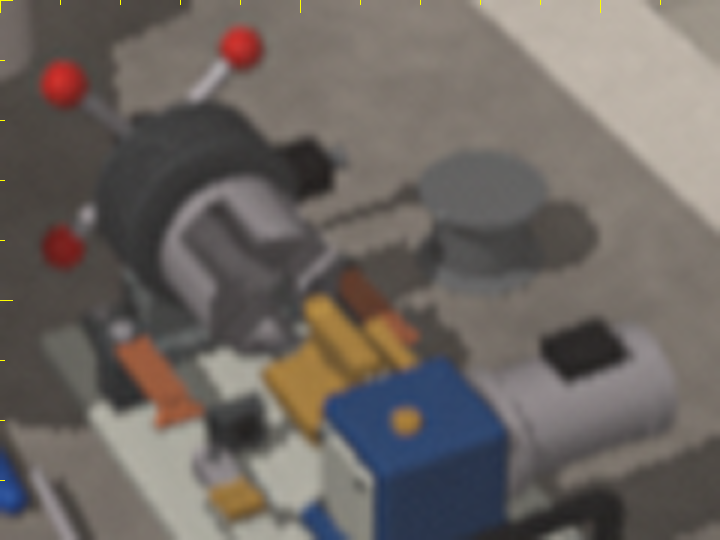

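View pics/s1b.png

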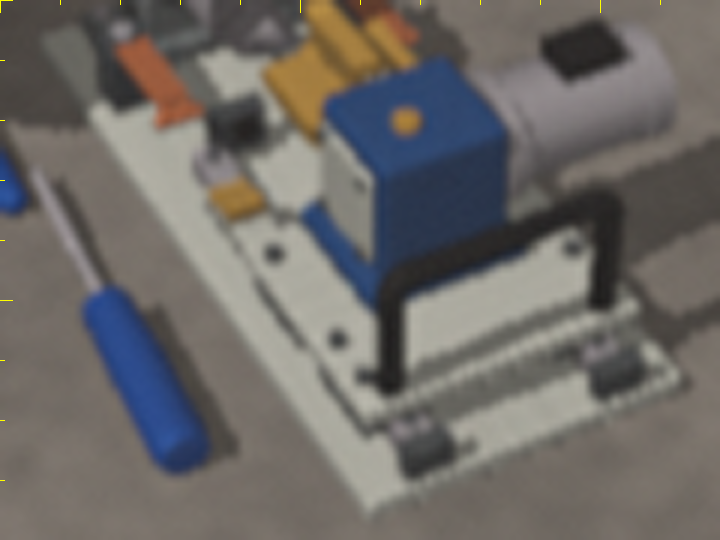

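View pics/t1.png

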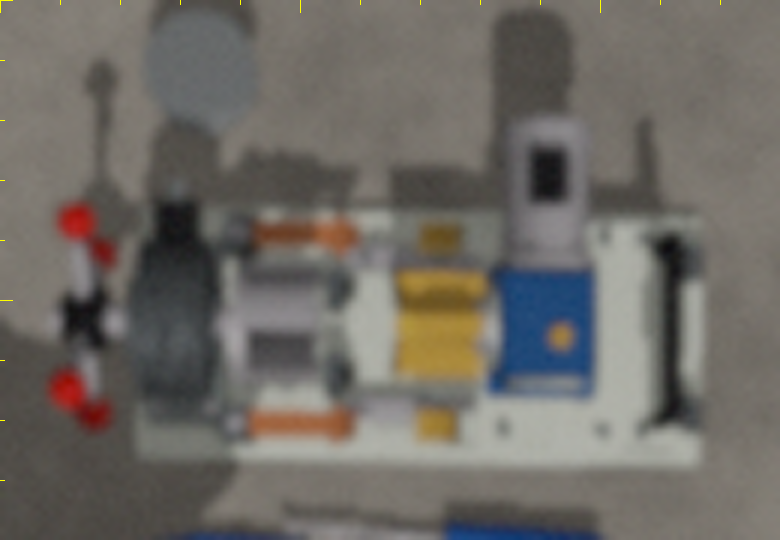

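Side crop: balls at crop (241,47), (63,83), (63,247); handle bar from (392,285) to (603,205) in s1b; plate corners (368,505), (685,378). Top crop: upper balls (78,222), (68,388), lower ones (101,252), (94,413); bar middle ~(670,330); plate corners (703,212), (700,465). Next I fit the rig pose and q.

```bash
cat > h.py <<'E'
from plant import r
import numpy as np
np.set_printoptions(precision=4,suppress=True)
C={n:r.calibration(n) for n in("side","top")}
def proj(n,P):
    c=C[n];E=c["extrinsics"];p=(np.atleast_2d(P)-E[:3,3])@E[:3,:3]
    return np.c_[c["cx"]+c["fx"]*p[:,0]/-p[:,2], c["cy"]-c["fy"]*p[:,1]/-p[:,2]]
def R(a): return np.array([[np.cos(a),-np.sin(a),0],[np.sin(a),np.cos(a),0],[0,0,1]])
def rig2w(p,P): return np.atleast_2d(P)@R(p[2]).T+[p[0],p[1],0]
def ball(xw,q,k): return [xw,-.065*np.sin(q+k*np.pi/2),.085+.065*np.cos(q+k*np.pi/2)]
E
cat > fit.py <<'E'
from h import *
from scipy.optimize import least_squares
S=lambda x,y:(215+x/6,130+y/6); B=lambda x,y:(215+x/6,180+y/6); T=lambda x,y:(185+x/6,130+y/6)
def res(v,full=False):
    x,y,a,xw,q,hx,x0,dsx,dsy,dtx,dty=v; p=(x,y,a); o=[]
    def add(n,P,uv,d): o.append(proj(n,rig2w(p,P))[0]+d-uv)
    ds,dt=np.array([dsx,dsy]),np.array([dtx,dty])
    # side: k=0 far-up, k=1 near... assigned by init q
    for k,uv in((0,S(241,47)),(1,S(63,83)),(2,S(63,247))): add("side",ball(xw,q,k),uv,ds)
    for k,uv in((0,T(78,222)),(1,T(68,388)),(2,T(94,413)),(3,T(101,252))): add("top",ball(xw,q,k),uv,dt)
    add("side",[x0,.075,.012],B(368,500),ds);add("side",[x0,-.075,.012],B(685,374),ds)
    add("top",[x0,.075,.012],T(700,465),dt);add("top",[x0,-.075,.012],T(703,212),dt);add("top",[x0+.335,.075,.012],T(135,460),dt)
    add("side",[hx,.044,.1],B(392,280),ds);add("side",[hx,-.044,.1],B(603,203),ds);add("top",[hx,0,.1],T(670,330),dt)
    if full: print(np.array(o))
    return np.r_[np.ravel(o),v[7:]*1.0]
best=min((least_squares(res,[.5,.03,np.pi/2,.17,q,-.14,-.18,0,0,0,0],loss="soft_l1") for q in np.radians([-60,-30,0,30])),key=lambda s:s.cost)
print(best.cost,best.x,"yaw",np.degrees(best.x[2]),"q",np.degrees(best.x[4]));res(best.x,True)
np.save("fit.npy",best.x)
p=best.x[:3]; print("wheel",rig2w(p,[best.x[3],0,.085]),"handle",rig2w(p,[best.x[5],0,.1]))
E
python3 fit.py
```

```text
100.19912956125286 [ 0.5511  2.5375  1.5851 -2.3781  0.9207 -2.7058 -2.7335  0.1253 -0.5416
 -0.0098  0.3563] yaw 90.8220329027842 q 52.75284178791551
[[ -0.0086   0.3338]
 [ 26.8052  21.0933]
 [ -1.3589  -0.6885]
 [ -0.2945  -0.4395]
 [  5.2203 -20.9981]
 [ -0.1609   0.6144]
 [ -5.3202  22.2537]
 [ -0.1559   0.8309]
 [ -0.3399  -0.2436]
 [  0.1917   0.0458]
 [ -0.2268   0.2857]
 [ -0.0326  -0.1591]
 [  1.9475  -0.5808]
 [ -1.0476  -0.1749]
 [  0.6047  -0.7907]]
wheel [[0.5852 0.1596 0.085 ]] handle [[ 0.5899 -0.168   0.1   ]]
```

```bash
sed -i 's/(1,S(63,83))/(3,S(63,83))/; s/(1,T(68,388))/(3,T(68,388))/; s/(3,T(101,252))/(1,T(101,252))/' fit.py
sed -i '/if full/i\    o.append([proj("top",rig2w(p,[.115,0,.128]))[0,0]+dtx-T(175,0)[0],proj("top",rig2w(p,[.035,0,.117]))[0,0]+dtx-T(318,0)[0]])' fit.py
python3 fit.py
```

```text
3.428662059738587 [ 0.5882 -0.0085  1.5808  0.1679  0.8681 -0.1588 -0.1868  0.3018 -0.2996
  0.0361  0.4118] yaw 90.57238741560273 q 49.740259347414636
[[-0.0514 -0.0617]
 [ 0.0921  0.2723]
 [-0.0319 -0.064 ]
 [-0.2477 -0.2407]
 [ 0.3269  0.1065]
 [ 0.0132 -0.2875]
 [-0.1847  0.5262]
 [-0.2162  0.9019]
 [-0.2609  0.0136]
 [ 0.0332  0.1669]
 [-0.2013  0.4082]
 [-0.1839 -0.4497]
 [ 1.8888 -0.5607]
 [-1.03   -0.0446]
 [ 0.4397 -0.7018]
 [-0.5036  0.5102]]
wheel [[0.5865 0.1594 0.085 ]] handle [[ 0.5898 -0.1673  0.1   ]]
```

```bash
cat > spl.py <<'E'
from h import *
import cv2
from scipy.ndimage import gaussian_filter
v=np.load("fit.npy");p=v[:3];D={"side":v[7:9],"top":v[9:11]}
U=5
def faces(th,x0,x1,rc=.012):
    xs=np.linspace(x0,x1,120);out=[]
    def plane(y,z,lab):
        X,Y=np.meshgrid(xs,y);_,Z=np.meshgrid(xs,z);out.append((np.c_[X.ravel(),Y.ravel(),Z.ravel()],lab))
    for k in range(4):
        a=th+k*np.pi/2;n=np.array([-np.sin(a),np.cos(a)]);t=np.array([-np.cos(a),-np.sin(a)])
        rr=np.linspace(rc,.029,60);w=np.linspace(-.006,.006,40)
        for s in(1,-1):
            q=rr[:,None]*n+s*.006*t;plane(q[:,0],.085+q[:,1],1+3*k+(s>0))
        q=.029*n+w[:,None]*t;plane(q[:,0],.085+q[:,1],3+3*k)
        g=np.stack(np.meshgrid(rr,w),-1).reshape(-1,2);q=g[:,:1]*n+g[:,1:]*t
        out.append((np.c_[np.full(len(q),x1),q[:,0],.085+q[:,1]],13))
    return out
def render(n,th,x0,x1,box):
    u0,v0,w,h=box;lab=np.zeros((h*U,w*U),int);zb=np.full(lab.shape,9.)
    E=C[n]["extrinsics"]
    for P,l in faces(th,x0,x1):
        W=rig2w(p,P);uv=((proj(n,W)+D[n]-[u0,v0]+.5)*U).astype(int);d=np.linalg.norm(W-E[:3,3],axis=1)-1e-6*l
        ok=(uv>=0).all(1)&(uv[:,0]<w*U)&(uv[:,1]<h*U);uv,d=uv[ok],d[ok]
        o=np.argsort(-d);uv,d=uv[o],d[o];b=d<zb[uv[:,1],uv[:,0]]
        zb[uv[b,1],uv[b,0]]=d[b];lab[uv[b,1],uv[b,0]]=l
    return lab
def score(n,img,box,th,x0,x1):
    u0,v0,w,h=box;lab=render(n,th,x0,x1,box)
    A=np.stack([cv2.resize((lab==l).astype(np.float32),(w,h),interpolation=cv2.INTER_AREA) for l in range(14)],-1)
    I=img[v0:v0+h,u0:u0+w].astype(float)
    sat=(I[...,2]-I[...,0]); m=sat>25
    cov=1-A[...,0]
    use=m&(cov>.95)
    X=A[use];Y=I[use];c=np.linalg.lstsq(X,Y,rcond=None)[0];e=np.sqrt(((Y-X@c)**2).mean())
    iou=(np.minimum(m,cov)).sum()/np.maximum(m,cov).sum()
    return e,iou,use.sum()
if __name__=="__main__":
    im={n:r.read_camera(n) for n in C}
    for n in im: cv2.imwrite(f"pics/raw_{n}.png",im[n])
    bt=(248,172,22,24); bs=(255,176,30,30)
    for x1 in(-.013,):
        for d in range(0,90,5):
            t=np.radians(d)
            print(d,*["%.2f %.3f %d |"%score(n,im[n],b,t,x0,x1) for n,b,x0 in(("top",bt,-.058),("side",bs,-.052))])
E
python3 spl.py
```

```text
0 12.61 0.634 177 | 11.66 0.417 190 |
5 11.70 0.679 199 | 12.22 0.404 180 |
10 13.20 0.679 199 | 10.91 0.393 173 |
15 11.43 0.673 199 | 10.57 0.383 173 |
20 9.43 0.663 199 | 11.91 0.389 170 |
25 9.26 0.637 175 | 13.75 0.403 183 |
30 11.22 0.591 161 | 13.74 0.419 185 |
35 10.41 0.540 139 | 13.97 0.424 193 |
40 11.20 0.495 138 | 13.57 0.423 192 |
45 10.74 0.543 139 | 13.30 0.419 191 |
50 9.21 0.594 157 | 13.96 0.409 185 |
55 9.37 0.638 183 | 14.47 0.391 168 |
60 9.69 0.663 199 | 13.98 0.372 159 |
65 10.57 0.674 199 | 12.56 0.384 165 |
70 10.91 0.679 199 | 13.15 0.400 179 |
75 10.86 0.679 199 | 12.70 0.406 182 |
80 10.65 0.629 173 | 10.83 0.413 183 |
85 12.57 0.569 151 | 9.24 0.420 186 |
```

Run:
```python
from spl import *
rows=[]
for n,box,x0 in(("side",(252,174,36,32),-.052),("top",(246,171,27,24),-.058)):
    im=cv2.imread(f"pics/raw_{n}.png");u,v0,w,h=box
    I=cv2.resize(im[v0:v0+h,u:u+w],(w*U,h*U),interpolation=cv2.INTER_CUBIC)
    t=[]
    for d in(None,0,15,75):
        J=cv2.resize(I,(198,int(198*h/w)))
        if d is not None:
            L=render(n,np.radians(d),x0,-.013,box)
            L=cv2.medianBlur(L.astype(np.uint8),3)
            L=cv2.resize(L,(198,J.shape[0]),interpolation=cv2.INTER_NEAREST)
            e=np.zeros(L.shape,bool);e[:,1:]|=L[:,1:]!=L[:,:-1];e[1:]|=L[1:]!=L[:-1];J[e]=(0,0,255)
        t.append(J)
    rows.append(np.hstack(t))
cv2.imwrite("pics/ov.png",np.vstack(rows));print(np.vstack(rows).shape)
```

```text
(352, 792, 3)
```

View pics/ov.png

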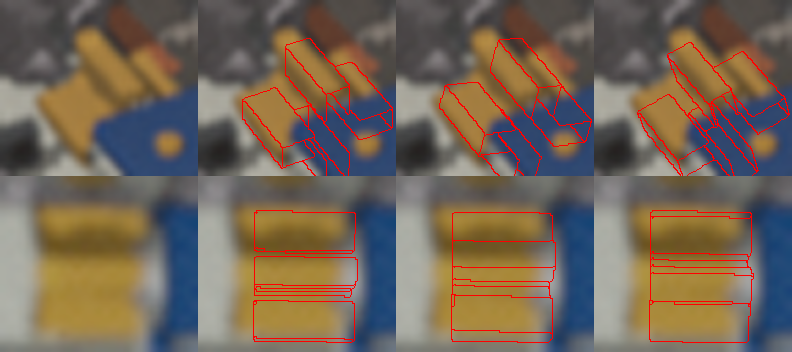

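```bash
cat > sw.py <<'E'
import spl; from spl import *
im={n:cv2.imread(f"pics/raw_{n}.png") for n in C}
for n,box,sh in(("side",(252,174,36,32),[(a,b) for a in(-1,0,1) for b in(-1,0,1)]),("top",(246,171,27,24),[(0,-1.2),(0,-.6),(0,0)])):
    D0=D[n].copy()
    for d in range(-36,46,6):
        best=[9,0]
        for s in sh:
            D[n]=D0+s
            for x1 in(-.010,-.004):
                x0=x1-.042
                lab=render(n,np.radians(d),x0,x1,box);w,h=box[2:]
                A=np.stack([cv2.resize((lab==l).astype(np.float32),(w,h),interpolation=cv2.INTER_AREA) for l in range(14)],-1).reshape(-1,14)
                I=im[n][box[1]:box[1]+h,box[0]:box[0]+w].astype(float)
                m=((I[...,2]-I[...,0])>45).ravel();blue=((I[...,0]-I[...,2])>20).ravel()
                cov=1-A[:,0];keep=~blue
                if n=="side": # drop clip/box orange region far off
                    uv=np.indices((h,w)).reshape(2,-1);keep&=~((uv[1]>19)&(uv[0]<14)&(cov<.05))
                iou=np.minimum(m,cov)[keep].sum()/np.maximum(m,cov)[keep].sum()
                use=keep&m&(cov>.9);Y=I.reshape(-1,3)[use];c=np.linalg.lstsq(A[use],Y,rcond=None)[0]
                e=1-((Y-A[use]@c)**2).sum()/((Y-Y.mean(0))**2).sum()
                if iou+e>best[1]+0: best=[0,iou+e,iou,e,s,x1]
        print(n,d,np.round(best[1:4],3),best[4:])
    D[n]=D0
E
python3 sw.py
```

```text
side -36 [0.999 0.608 0.391] [(1, -1), -0.004]
side -30 [1.015 0.602 0.414] [(1, -1), -0.004]
side -24 [1.01  0.646 0.364] [(1, -1), -0.004]
side -18 [1.162 0.702 0.461] [(1, -1), -0.004]
side -12 [1.292 0.717 0.575] [(0, -1), -0.01]
side -6 [1.332 0.685 0.647] [(0, 0), -0.01]
side 0 [1.345 0.642 0.703] [(-1, 1), -0.004]
side 6 [1.275 0.635 0.641] [(-1, 1), -0.004]
side 12 [1.108 0.577 0.53 ] [(0, -1), -0.004]
side 18 [1.064 0.547 0.517] [(-1, -1), -0.004]
side 24 [1.117 0.571 0.546] [(-1, 0), -0.004]
side 30 [1.094 0.572 0.522] [(-1, 1), -0.004]
side 36 [0.979 0.561 0.418] [(1, -1), -0.004]
side 42 [0.974 0.577 0.397] [(1, -1), -0.004]
top -36 [1.641 0.791 0.85 ] [(0, 0), -0.004]
top -30 [1.634 0.815 0.819] [(0, 0), -0.004]
top -24 [1.554 0.814 0.741] [(0, 0), -0.004]
top -18 [1.556 0.813 0.744] [(0, 0), -0.004]
top -12 [1.47  0.781 0.689] [(0, 0), -0.004]
top -6 [1.301 0.716 0.585] [(0, -0.6), -0.004]
top 0 [1.344 0.757 0.587] [(0, 0), -0.004]
top 6 [1.489 0.79  0.7  ] [(0, -1.2), -0.01]
top 12 [1.591 0.808 0.784] [(0, -1.2), -0.004]
top 18 [1.675 0.817 0.858] [(0, -0.6), -0.01]
top 24 [1.634 0.791 0.843] [(0, 0), -0.004]
top 30 [1.528 0.74  0.788] [(0, -1.2), -0.004]
top 36 [1.513 0.662 0.851] [(0, -1.2), -0.004]
top 42 [1.525 0.641 0.883] [(0, -1.2), -0.004]
```

Run:
```python
from spl import *
for d in range(-24,10,4):
    o=[]
    for k in(3,0,1):
        a=np.radians(d)+k*np.pi/2;n=np.array([-np.sin(a),np.cos(a)]);t=np.array([-np.cos(a),-np.sin(a)])
        for s in(-1,1):
            q=.029*n+s*.006*t;o.append((proj("side",rig2w(p,[-.008,q[0],.085+q[1]]))[0]+D["side"]-[215,130])*6)
    print(d,"near",*np.round(o[:2]).astype(int),"up",*np.round(o[2:4]).astype(int),"far",*np.round(o[4:]).astype(int))
rows=[];im=cv2.imread("pics/raw_side.png")
t=[]
for d in(None,-16,-10,-4):
    u,v0,w,h=256,175,26,32
    J=cv2.resize(im[v0:v0+h,u:u+w],(w*15,h*15),interpolation=cv2.INTER_CUBIC)
    if d is not None:
        L=cv2.medianBlur(render("side",np.radians(d),-.05,-.008,(u,v0,w,h)).astype(np.uint8),3);L=cv2.resize(L,(w*15,h*15),interpolation=cv2.INTER_NEAREST)
        e=np.zeros(L.shape,bool);e[:,1:]|=L[:,1:]!=L[:,:-1];e[1:]|=L[1:]!=L[:-1];J[e]=(0,0,255)
    t.append(cv2.resize(J[:300],(400,308)))
cv2.imwrite("pics/ov2.png",cv2.resize(np.vstack([np.hstack(t[:2]),np.hstack(t[2:])]),(800,600)))
```

```text
-24 near [273 399] [263 384] up [285 321] [308 305] far [370 305] [380 321]
-20 near [271 397] [262 380] up [289 318] [312 302] far [373 307] [381 324]
-16 near [269 395] [261 377] up [293 315] [316 301] far [375 310] [381 328]
-12 near [267 392] [261 373] up [296 312] [321 299] far [376 312] [381 331]
-8 near [265 389] [261 370] up [300 309] [325 298] far [378 315] [381 335]
-4 near [264 386] [261 366] up [305 307] [329 297] far [379 318] [381 339]
0 near [262 383] [262 362] up [309 304] [333 296] far [380 322] [380 343]
4 near [262 380] [263 358] up [313 302] [338 295] far [381 325] [379 347]
8 near [261 376] [264 354] up [317 300] [342 295] far [381 328] [378 350]
```

View pics/ov2.png

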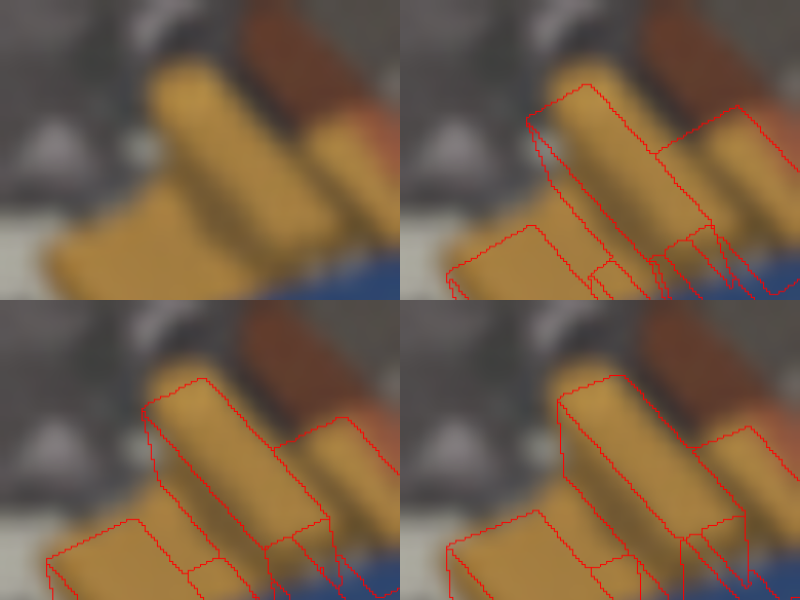

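Run:
```python
from spl import *
im=cv2.imread("pics/raw_top.png")
print("rows",list(enumerate(im[172:198,253:263].mean(1).round().astype(int)[:,[0,2]].tolist(),172)))
for d in range(-24,10,4):
    o=[]
    for k in(1,0,3):
        a=np.radians(d)+k*np.pi/2;n=np.array([-np.sin(a),np.cos(a)]);t=np.array([-np.cos(a),-np.sin(a)])
        for rr,s in((.029,-1),(.029,1)):
            q=rr*n+s*.006*t;o.append((proj("top",rig2w(p,[-.03,q[0],.085+q[1]]))[0]+D["top"])[1])
    print(d,"far,up,near",np.round(o,1))
```

```text
rows [(172, [77, 97]), (173, [84, 91]), (174, [81, 105]), (175, [71, 139]), (176, [61, 158]), (177, [51, 152]), (178, [43, 132]), (179, [39, 117]), (180, [36, 109]), (181, [40, 120]), (182, [50, 146]), (183, [58, 164]), (184, [61, 170]), (185, [59, 168]), (186, [57, 163]), (187, [57, 164]), (188, [60, 168]), (189, [59, 169]), (190, [60, 170]), (191, [69, 168]), (192, [86, 158]), (193, [103, 139]), (194, [111, 122]), (195, [109, 113]), (196, [104, 106]), (197, [98, 110])]
-24 far,up,near [176.4 175.3 188.7 185.2 191.6 192.8]
-20 far,up,near [176.1 175.3 188.1 184.6 191.9 192.9]
-16 far,up,near [175.9 175.3 187.6 184.  192.2 192.9]
-12 far,up,near [175.7 175.3 187.  183.3 192.4 192.9]
-8 far,up,near [175.5 175.4 186.4 182.7 192.6 192.8]
-4 far,up,near [175.4 175.5 185.7 182.1 192.7 192.7]
0 far,up,near [175.3 175.7 185.1 181.5 192.8 192.6]
4 far,up,near [175.3 175.9 184.5 180.9 192.9 192.4]
8 far,up,near [175.3 176.2 183.9 180.3 192.9 192.2]
```

Fit: wheel centre (0.5865, 0.1594), q ≈ 49.7°; splines ≈ −6° (side and top overlays agree on −4…−10). So I turn the wheel +34° by pushing the near-upper ball (k=3) away from the robot with the inner pad face. First I square up the tool.

Call:
servo_tool(plan=[60,0,0,0,10.7,60,0,0,0,10.7,60,0,0,0,10.7,60,0,0,0,10.7,60,0,0,0,10.7,60,0,0,0,10.6,60,0,0,0,0])

```text
clock: 1.23
position: [0.2427, 0.5212, 0.2286]
tcp_rot: [[-0.018, 1.0, -0.0], [1.0, 0.018, -0.0], [-0.0, -0.0, -1.0]]
ft_force: [0.3, -0.5, -0.2]
width: 0.0598
finger_force: 0.0
```

```bash
cat >> h.py <<'E'
v=np.load("fit.npy");p=v[:3]
def to(W):
    s=r.get_state();d=(np.asarray(W)-s["position"])@s["tcp_rot"]*1000
    print("clk",s["clock"],"pos",s["position"],"F",s["ft_force"],"tool-shift mm",d.round(1),"yaxis",s["tcp_rot"][:,1])
E
python3 - <<'E'
from h import *
for d in(49.7,65,84):
    print(d,[rig2w(p,ball(v[3],np.radians(d),k)).round(4)[0] for k in(0,3)])
b=rig2w(p,ball(v[3],np.radians(49.7),3))[0]
# near pad 30mm on -x side of TCP; leave 8 mm gap to ball's near face
to([b[0]-.011-.008+.030,b[1],.25]); to([b[0]-.011-.008+.030,b[1],.139])
E
```

```text
49.7 [array([0.6361, 0.1599, 0.127 ]), array([0.5445, 0.159 , 0.1346])]
65 [array([0.6454, 0.16  , 0.1125]), array([0.5591, 0.1591, 0.1439])]
84 [array([0.6512, 0.1601, 0.0918]), array([0.5797, 0.1593, 0.1496])]
clk 1.225 pos [0.2427 0.5212 0.2286] F [ 0.2672 -0.5254 -0.2218] tool-shift mm [-367.9  306.1  -21.4] yaxis [ 0.9998  0.0182 -0.0001]
clk 1.225 pos [0.2427 0.5212 0.2286] F [ 0.2672 -0.5254 -0.2218] tool-shift mm [-367.9  306.1   89.6] yaxis [ 0.9998  0.0182 -0.0001]
```

Call:
servo_tool(plan=[60,-40.9,34,-2.4,0,60,-40.9,34,-2.4,0,60,-40.9,34,-2.4,0,60,-40.9,34,-2.4,0,60,-40.9,34,-2.4,0,60,-40.9,34,-2.4,0,60,-40.9,34,-2.4,0,60,-40.9,34,-2.4,0,60,-40.9,34,-2.4,0,60,0,0,0,0])

```text
clock: 2.48
position: [0.5564, 0.1554, 0.2501]
tcp_rot: [[-0.015, 1.0, 0.0], [1.0, 0.015, -0.001], [-0.001, 0.0, -1.0]]
ft_force: [-0.1, 0.2, -0.1]
width: 0.0604
finger_force: 0.0
```

Run:
```python
from h import *
b=rig2w(p,ball(v[3],np.radians(49.7),3))[0]
to([b[0]-.011-.008+.030,b[1],.138])
```

```text
clk 2.475 pos [0.5564 0.1554 0.2501] F [-0.1116  0.1805 -0.0954] tool-shift mm [  3.7  -0.9 112.1] yaxis [0.9999 0.0151 0.0004]
```

Call:
servo_tool(plan=[60,0.7,-0.2,22,0,60,0.7,-0.2,22,0,60,0.7,-0.2,22,0,60,0.7,-0.2,22,0,60,0.7,-0.1,20,0,60,0.2,0,4,0,60,0,0,0,0])

```text
clock: 3.35
position: [0.5535, 0.1624, 0.1386]
tcp_rot: [[-0.018, 1.0, 0.0], [1.0, 0.018, 0.0], [0.0, 0.0, -1.0]]
ft_force: [-0.3, 0.5, 0.6]
width: 0.0601
finger_force: 0.0
```

Call:
servo_tool(plan=[60,0,5,0,0,60,0,5,0,0,60,0,5,-1,0,60,0,5,-2,0,60,0,5,-2,0,60,0,5,-2,0,60,0,5,-2,0,60,0,4,-1,0,60,0,3,0,0,60,0,1,0,0])

```text
clock: 4.6
position: [0.5969, 0.1625, 0.1481]
tcp_rot: [[-0.016, 1.0, -0.0], [1.0, 0.016, -0.0], [-0.0, -0.0, -1.0]]
ft_force: [-2.4, 0.4, 1.8]
width: 0.0598
finger_force: 0.9
```

Run:
```python
from h import *
b=rig2w(p,ball(v[3],np.radians(84),3))[0]
to([b[0]-.011+.030,b[1],.148])
import cv2
for n in C:cv2.imwrite(f"pics/raw2_{n}.png",r.read_camera(n))
a=cv2.resize(cv2.imread("pics/raw2_side.png")[130:220,210:290],(800,900),interpolation=cv2.INTER_CUBIC)[:600]
cv2.imwrite("pics/s2.png",a)
```

```text
clk 4.6 pos [0.5969 0.1625 0.1481] F [-2.4251  0.4085  1.7543] tool-shift mm [-3.2  1.8  0.1] yaxis [ 0.9999  0.0162 -0.0001]
```

View pics/s2.png

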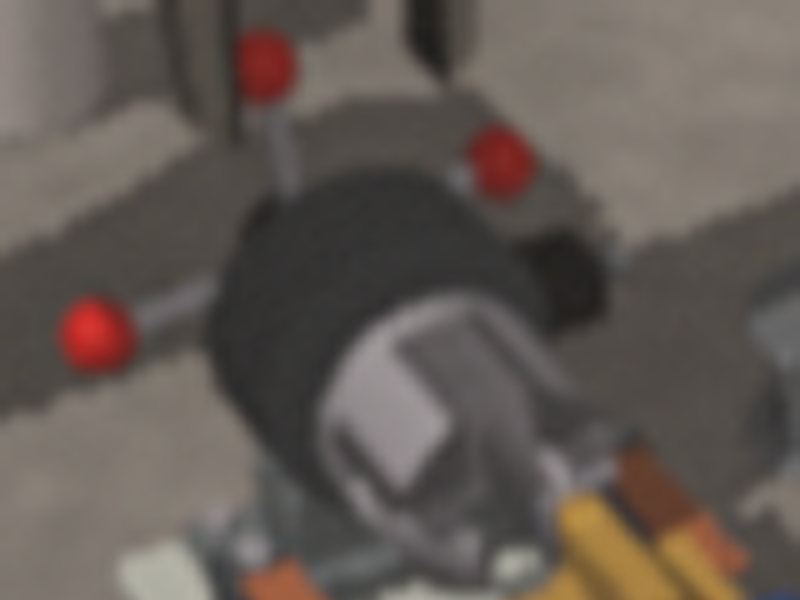

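Balls at crop (266,66), (502,162), (97,333), i.e. native (236.6,136.6), (260.2,146.2), (219.7,163.3). Fit q with those.

Run:
```python
from h import *
from scipy.optimize import least_squares
ob={3:(236.6,136.6),0:(260.2,146.2),2:(219.7,163.3)}
ob={3:(236.6,136.6),0:(260.2,146.2)} | {2:(219.7,163.3)}
f=lambda w:np.ravel([proj("side",rig2w(p,ball(v[3],w[0],k)))[0]+w[1:]-ob[k] for k in ob])
s=least_squares(f,[1.4,*v[7:9]]);print(np.degrees(s.x[0]),s.x,s.fun)
```

```text
82.82159489579097 [ 1.4455  0.4142 -0.1858] [-0.1204 -0.1021 -0.1057  0.1353  0.2261 -0.0333]
```

q ≈ 82.8° (≡ −7.2°), good match. Retreat and go behind the handle.

Call:
servo_tool(plan=[60,0,-8,0,0,60,0,0,-10,0,60,0,0,-40,0,60,0,0,-50,0,0,-40,0,0,0,0,-40,0,0,0,0,-40,0,0,0,0,-40,0,0,0,0,-40,0,0,0,0,-40,0,0,0])

```text
clock: 5.95
position: [0.5927, -0.0789, 0.2492]
tcp_rot: [[-0.016, 1.0, 0.002], [1.0, 0.016, -0.001], [-0.001, 0.002, -1.0]]
ft_force: [0.2, 0.5, 0.1]
width: 0.0019
finger_force: 0.0
```

Call:
servo_tool(plan=[0,-40,0,0,0,0,-40,0,0,0,0,-37,0,0,0,0,0,0,0,0])

```text
clock: 6.45
position: [0.5944, -0.197, 0.2488]
tcp_rot: [[-0.013, 1.0, 0.001], [1.0, 0.013, -0.001], [-0.001, 0.001, -1.0]]
ft_force: [0.0, 0.4, -0.5]
width: 0.0005
finger_force: 0.0
```

Run:
```python
from h import *
to([.5898,-.1965,.094])
```

```text
clk 6.45 pos [ 0.5944 -0.197   0.2488] F [ 0.0084  0.3602 -0.4985] tool-shift mm [  0.7  -4.7 154.8] yaxis [0.9999 0.0129 0.001 ]
```

Call:
servo_tool(plan=[0,0,-1,35,0,0,0,-1,35,0,0,0,-1,35,0,0,0,-1,30,0,0,0,0,15,0,0,0,0,5,0,0,0,0,0,0])

```text
clock: 7.32
position: [0.5912, -0.1947, 0.0942]
tcp_rot: [[-0.016, 1.0, 0.001], [1.0, 0.016, -0.001], [-0.001, 0.001, -1.0]]
ft_force: [-0.0, -0.7, 0.2]
width: 0.0006
finger_force: 0.0
```

Call:
servo_tool(plan=[0,6,0,0,0,0,6,0,0,0,0,6,0,0,0,0,6,0,0,0,0,6,0,0,0,0,6,0,0,0,0,6,0,0,0,0,6,0,0,0,0,6,0,0,0,0,4,0,0,0])

```text
clock: 8.57
position: [0.5895, -0.1361, 0.0931]
tcp_rot: [[-0.016, 1.0, -0.0], [1.0, 0.016, 0.0], [0.0, -0.0, -1.0]]
ft_force: [1.6, -2.2, 1.8]
width: 0.0004
finger_force: 1.1
```

Call:
servo_tool(plan=[0,3,0,0,0,0,3,0,0,0,0,3,0,0,0,0,3,0,0,0])

```text
clock: 9.07
position: [0.5894, -0.126, 0.0932]
tcp_rot: [[-0.016, 1.0, 0.0], [1.0, 0.016, -0.003], [-0.003, 0.0, -1.0]]
ft_force: [0.4, -6.6, -0.6]
width: 0.0001
finger_force: 3.5
```

Call:
servo_tool(plan=[0,3,0,0,0,0,3,0,0,0,0,2,0,0,0])

```text
clock: 9.45
position: [0.5893, -0.1182, 0.0932]
tcp_rot: [[-0.016, 1.0, 0.0], [1.0, 0.016, -0.003], [-0.003, 0.0, -1.0]]
ft_force: [2.3, -7.6, -1.0]
width: 0.0003
finger_force: 3.5
```

Call:
servo_tool(plan=[0,3,0,0,0,0,3,0,0,0,0,3,0,0,0,0,3,0,0,0,0,2,0,0,0])

```text
clock: 10.07
position: [0.5888, -0.1033, 0.0931]
tcp_rot: [[-0.017, 1.0, -0.0], [1.0, 0.017, -0.002], [-0.002, -0.0, -1.0]]
ft_force: [0.3, -9.2, -0.9]
width: 0.0004
finger_force: 4.3
```

Call:
servo_tool(plan=[0,2,0,0,0,0,2,0,0,0,0,2,0,0,0])

```text
clock: 10.45
position: [0.5889, -0.103, 0.0933]
tcp_rot: [[-0.017, 1.0, 0.0], [1.0, 0.017, -0.012], [-0.012, 0.0, -1.0]]
ft_force: [-0.4, -27.0, -5.7]
width: 0.0006
finger_force: 13.3
```

Call:
servo_tool(plan=[0,1,0,0,0,0,1,0,0,0,0,0,0,0,0])

```text
clock: 10.82
position: [0.5889, -0.1029, 0.0933]
tcp_rot: [[-0.016, 1.0, 0.001], [1.0, 0.016, -0.015], [-0.015, 0.0, -1.0]]
ft_force: [-0.9, -28.8, -7.1]
width: 0.0007
finger_force: 14.4
```

It stopped firmly; look whether that is the hard stop and the clips are down. Retreat first.

Call:
servo_tool(plan=[0,-10,0,0,0,0,-20,0,0,0,0,-20,0,-10,0,0,0,0,-50,0,0,0,0,-50,0,0,-40,0,-40,0,0,-50,0,0,0,0,-50,0,0,0,0,0,0,0,0])

```text
clock: 11.95
position: [0.5912, -0.2884, 0.2436]
tcp_rot: [[-0.012, 1.0, 0.0], [1.0, 0.012, -0.001], [-0.001, 0.0, -1.0]]
ft_force: [-0.4, 0.4, 0.5]
width: 0.0009
finger_force: 0.0
```

Run:
```python
from plant import r
import cv2,numpy as np
I={n:r.read_camera(n) for n in("side","top")}
for n in I:cv2.imwrite(f"pics/raw3_{n}.png",I[n])
a=cv2.resize(I["side"][150:225,220:320],(800,600),interpolation=cv2.INTER_CUBIC)
b=cv2.resize(I["top"][155:215,190:310],(800,400),interpolation=cv2.INTER_CUBIC)
cv2.imwrite("pics/s3.png",np.hstack([cv2.resize(a,(400,300)),cv2.resize(b,(400,200))[:200].repeat(1,0) if 0 else np.vstack([cv2.resize(b,(400,200)),np.zeros((100,400,3),np.uint8)])]).repeat(2,0).repeat(2,1)[:600,:800] if 0 else np.vstack([cv2.resize(a[100:430],(800,330)),cv2.resize(b[60:330],(800,270))]))
```

```text
(no output)
```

View pics/s3.png

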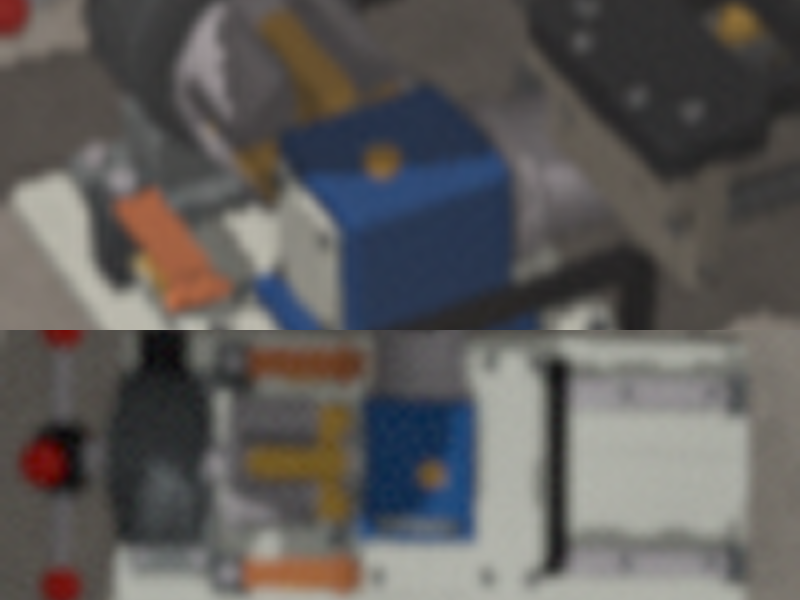

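The splines are about 35 mm inside the hub, which matches 85 − 50 mm. The catches have passed under the clip tips and both clips lie flat. The carriage held still at 29 N, so it is on the hard stop, and the arm is clear.

```bash
python3 -c "
from plant import r
print(r.finish_job())"
```

```text
the job is handed in; nothing more can be done
None
```

The job is handed in: I turned the handwheel into line with the splines, then pushed the carriage home onto its stop. In the last pictures both clips look down behind their catches, and the arm kept clear of the other things on the bench. The robot clock read about 12 s of the 51 s allowed.

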